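# Set the pumping-station valve two turns off its stop and keep hold of the crank

## Task

Set the vacuum valve on the bench pumping station: turn its handwheel clockwise (seen from above) until it is fully closed against its stop, then back it off exactly two full turns. Finish still gripping the handwheel's crank handle at that setting, keeping the wheel still, ready to shut the valve again if the tube leaks. Leave the tray, the glass in its cradle, the tweezers and the marker around the station where they lie.

Things in the scene. Friction and masses are not known exactly. Their poses are not given: they have to be found in the camera images.
- handle_grip (a point): Point on the crank handle's axis, 29 mm above its lower end and 25 mm below its top, 209 mm above the bench. It travels on a level circle of 48 mm radius about the wheel axis.
- wheel_axis (a point): Point on the handwheel's vertical axis, level with the top of its rim, 174 mm above the bench. Black plastic wheel, 109 mm across, rim 13 mm thick, three spokes dished down to a hub whose top is 12 mm below the rim's; the yellow-tipped steel stem in the hub rises 2 mm per turn as the valve opens, staying below the rim's top.
- handwheel (a joint): Angle of the handwheel, rad. 0 = fully closed, at the hard stop; it grows as the valve opens, anticlockwise seen from above (one turn = 6.283), to an open stop at 22. It starts a quarter turn to one and a half turns open. Even drag of about 0.2 N m (4 N at the crank handle); it stays where it is left.
- station: Bench pumping station, fixed: grey console 180 (x) by 285 (y) by 55 mm high. Origin on the bench below the wheel axis; +x to the console's back (console y -70 to +215 mm). Steel valve at the origin under the wheel; a pipe 95 mm up runs along +y to a 36 mm glass tube at y +165 mm, top 200 mm above the bench. Only the crank handle (top 234 mm) is higher.
- tray: Stainless tray with four small glass tubes, 150 by 110 by 24 mm high (glass to 32 mm), loose on the bench beside the station. Origin under its centre. Bystander.
- cradle: Blue plastic cradle, 50 by 100 mm, with a glass tube lying in it along y (116 mm long), 34 mm high, loose on the bench behind the station. Origin under its centre. Bystander.
- tweezers: Steel tweezers, 130 mm long, along their x axis, 6 mm high, loose on the console's top. Origin under the middle. Bystander.
- marker: Red marker pen, 123 mm long, 12 mm thick, along its x axis, loose on the bench in front of the station. Origin under the middle. Bystander.
- crank_handle: The valve's crank handle: upright red plastic cylinder, 21 mm across, 54 mm long, bright dot in its top, standing on the handwheel's rim (20 mm wide steel boss below it). It stays vertical and spins freely on its own pin, so a gripper that holds it need not turn with the wheel. Origin: centre of its lower end, 180 mm above the bench; x and y axes spin with it.

How it is judged:
On the way:
1. the handwheel is closed against its stop (value of joint handwheel below 0.04 rad), for 0.2 s.
At the end, for the whole second after the job is handed in: After being closed to the stop (within 0.04 rad), the wheel is two turns open (12.57 rad) within 10 degrees and still (under 0.08 rad/s); fingers press the crank handle with over 5 N, grasp point within 35 mm of handle_grip; bystanders moved under 20 mm (value of joint handwheel between 12.391 and 12.741 rad and velocity of joint handwheel between -0.08 and 0.08 rad/s and contact force between the fingers and crank_handle above 5 N and distance between the grasp point and handle_grip below 0.035 m); the arm keeps its last pose, push and grip.
It fails at once if the tray was moved more than 20 mm (distance of tray from where it was at the start of the episode above 0.02 m).
It fails at once if the glass cradle was moved more than 20 mm (distance of cradle from where it was at the start of the episode above 0.02 m).
It fails at once if the tweezers were moved more than 20 mm (distance of tweezers from where it was at the start of the episode above 0.02 m).
It fails at once if the marker was moved more than 20 mm (distance of marker from where it was at the start of the episode above 0.02 m).
It also fails if it takes over 72 s, if anything falls off the work surface, if the arm or the gripper's body presses on something with over 40 N, if the wrist force passes 120 N, or if a joint passes its speed limit or range.

## Robot

A 6-joint arm with a two-finger parallel gripper is mounted at the origin on the work surface. World frame = base frame: x ahead of the robot, y to its left, z up, the work surface at z = 0. Lengths are in m, angles in rad, forces in N, time in s.
With the tool pointing down it reaches from about 0.375 to 0.975 m from the base axis. Payload 3.8 kg.
Tool frame: the origin (TCP) lies at the very end of the fingers, on their centre line; the grasp point (between the pads) lies bot.grasp_offset behind it (bot.grasp_offset is the distance from the TCP to the grasp point, in m); y points along the fingers, x is the direction in which the jaws open and shut, and the axes are right-handed (so a half turn about y gives the same grasp; the last joint's range is limited). The gripper opens to 85 mm and grips with 20 to 120 N. Pads are 22 mm wide; open, the fingers measure 114 mm over their backs; the gripper's body (76 mm by 85 mm) begins 54 mm behind the grasp point. The pads swing forward as they close: fully open they stand 13 mm farther back than shut.
Start: joints at [1.266, 0.264, 1.604, -0, 1.274, -0.037], TCP at [0.179, 0.651, 0.205] pointing down, gripper open.
Joint ranges: [-2.63, 2.63], [-0.94, 2.18], [0.31, 2.57], [-1.31, 4.45], [0, 2.66], [-2.55, 2.55]. Speed limits (rad/s): [2.57, 2.57, 3.14, 3.14, 3.14, 3.14].

## Interface

Orientations are given as a rotation vector (axis times angle).
In Python, from workcell import sensors, read_camera, job, bot gives the robot as it stands.
- The arm moves only by the tool arm_command, never from a script. Its argument "deltas" is a list of rows, each a list of 4 numbers: the shift along the tool's x, y, z in m, then the turn about the tool's y in rad. A call has 1 to 20 rows; each row shifts and turns the commanded pose from where the row before left it, along the tool's axes as they then stand; what a row does not reach is not made up. A row lasts 1/8 s, in which the tool goes at most 62.5 mm and 10.7 degrees, less where a joint would pass 70% of its speed; a pose out of reach is approached as far as the arm can. A call is refused whole if a number of a shift passes 0.0625 or a number of a turn 0.188, either way. A call with a gripper value outside its range is refused whole. "fingers" is the finger opening in m, from 0 to 0.0854, set as the call begins (left out, the last holds). The fingers move at their own pace and stop on an object; "newtons" is the grip in N (left out, the last holds). Time passes only in rows, so rows that do not move let the fingers close. It gives the time, the measured TCP pose, the force and the opening at its end, in the units of the state.
- sensors.read_state(): the state, without advancing time (a new reading comes with each control period).
- read_camera(name): name is "scene" or "top"; returns a dict with "color" (400x640x3 uint8, red, green, blue), "vfov" (degrees; the focal length in pixels is half the picture's height over the tangent of half this angle, whatever the lens; pixels are square), "cx", "cy" (the principal point, pixels), "R" (3x3) and "t" (3): a world point X has camera coordinates R X + t. Camera axes: x right, y down, z forward; pixel columns grow to the right and rows downward; lengths in m; the calibration is good to about 2 mm. A picture is of the moment at which its call begins. There is no depth.
- job.finish_job(): hands the job in, once; it reports no verdict.
The state is a dict: "time": time; "q": joint angles; "joint_vel": joint speeds; "joint_torque": joint torques, N m; "tool_pos": TCP position; "tcp_rot": TCP orientation; "wrist_force": force on the tool from outside, world axes, zero at the start; "torque": the same for the moment, N m; "width": opening from 0.0 (shut) to 1.0 (fully open).
Only numpy, scipy, OpenCV 4.12 (cv2) and the standard library are available. Lean on these libraries where they do the work, as an engineer would, in place of code of your own. Each camera call takes 0.05 s, during which the arm holds its last target.

## Working session

There is one attempt and no reset: what is moved stays moved. The work goes in short steps, Python scripts to look and compute and a tool call to move; the robot and the scene stay as the last step left them, time stands still between calls to the robot, and variables do not carry over. Pictures are saved under pics/ and viewed, and the job is handed in when it is done.

Besides the shell and the picture viewer there is one more tool, called after "Call:" in YAML: its name, and indented under it one key for each argument. arm_command: Moves the arm, as the interface text tells. Its arguments: {"type":"object","properties":{"deltas":{"type":"array"},"fingers":{"type":"number"},"newtons":{"type":"number"}},"required":["deltas"]}

```bash
ls; mkdir -p pics; python3 - <<'E'
from workcell import sensors, read_camera, job, bot
import cv2
print(sensors.read_state()); print(bot.grasp_offset)
for n in ("scene","top"):
    c=read_camera(n); cv2.imwrite(f"pics/{n}0.png",c["color"][:,:,::-1]); print(n,c["vfov"],c["cx"],c["cy"],c["R"],c["t"])
E
```

```text
pics
{'time': 0.0, 'q': array([ 1.26610030e+00,  2.64760804e-01,  1.60543085e+00,  1.25856715e-06,
        1.27367213e+00, -3.68968653e-02]), 'joint_vel': array([ 3.87592301e-04, -1.81530116e-03,  6.22837784e-04, -6.41025819e-04,
        5.41449573e-04,  1.95548095e-05]), 'joint_torque': array([-2.10168037e-03, -5.15117526e+01, -3.67309785e+01, -1.48395579e-04,
        1.32145060e-02,  2.35665004e-05]), 'tool_pos': array([0.17836757, 0.65016663, 0.20362623]), 'tcp_rot': array([-1.32540495, -1.00833926,  1.01143067]), 'wrist_force': array([-0.36314979,  0.71612654, -1.32445818]), 'torque': array([-0.04118954,  0.00575497, -0.02599483]), 'width': 1.0011604194211747}
0.0187
scene 55.30258428760298 321.66576747037305 195.46391365005516 [[-0.75499525  0.65538247 -0.02135411]
 [ 0.36452858  0.39241892 -0.84446806]
 [-0.5450698  -0.64535356 -0.53518006]] [ 0.40037109 -0.10435129  1.17860488]
top 46.66854791161394 319.5343036135666 198.9758366705944 [[-0.0122673  -0.99974787  0.01880709]
 [-0.99126393  0.00968875 -0.1315369 ]
 [ 0.13132151 -0.02025639 -0.99113286]] [0.00877109 0.57926496 1.03180115]
```

View pics/scene0.png

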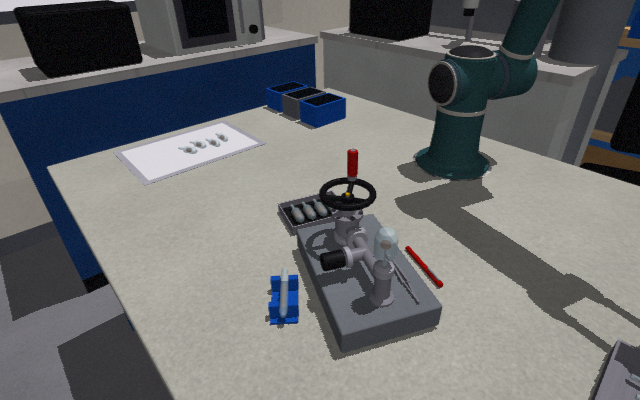

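View pics/top0.png

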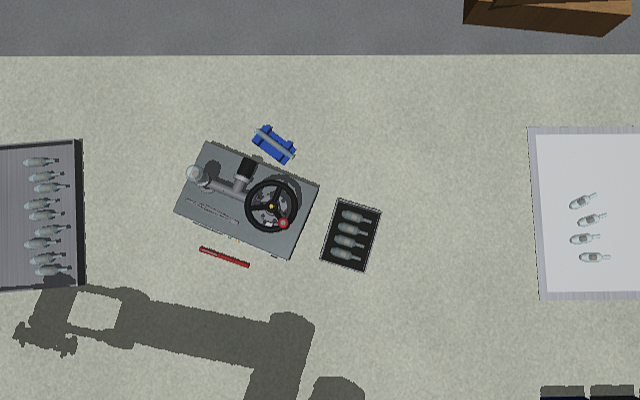

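```bash
cat > h.py <<'E'
from workcell import sensors, read_camera, job, bot
import cv2, numpy as np
from scipy.spatial.transform import Rotation as Ro
def ray(c,u,v):
    f=200/np.tan(np.radians(c["vfov"])/2)
    d=c["R"].T@np.array([(u-c["cx"])/f,(v-c["cy"])/f,1]); o=-c["R"].T@c["t"]; return o,d
def onz(c,u,v,z):
    o,d=ray(c,u,v); return o+d*(z-o[2])/d[2]
def proj(c,X):
    f=200/np.tan(np.radians(c["vfov"])/2); p=c["R"]@np.array(X)+c["t"]; return p[0]/p[2]*f+c["cx"],p[1]/p[2]*f+c["cy"]
def red(c):
    h=cv2.cvtColor(c["color"],cv2.COLOR_RGB2HSV); m=((h[...,0]<8)|(h[...,0]>172))&(h[...,1]>150)&(h[...,2]>60)
    return m.astype(np.uint8)
def snap(n,tag,box=None,k=1):
    c=read_camera(n); im=c["color"][:,:,::-1]
    if box: x0,y0,x1,y1=box; im=im[y0:y1,x0:x1]
    cv2.imwrite(f"pics/{tag}.png",cv2.resize(im,None,fx=k,fy=k,interpolation=cv2.INTER_NEAREST)); return c
E
python3 - <<'E'
from h import *
s=snap("scene","s1",(250,130,450,350),3.0-.3); t=snap("top","t1",(160,110,400,280),3)
for c,n in((s,"s"),(t,"t")):
    m=red(c); k,l,st,ce=cv2.connectedComponentsWithStats(m)
    for i in range(1,k):
        if st[i,4]>15: print(n,st[i],ce[i])
    h=cv2.cvtColor(c["color"],cv2.COLOR_RGB2HSV)
    y=((h[...,0]>20)&(h[...,0]<35)&(h[...,1]>130)&(h[...,2]>90)).astype(np.uint8)
    k,l,st,ce=cv2.connectedComponentsWithStats(y)
    for i in range(1,k):
        if st[i,4]>3: print(n,"yel",st[i],ce[i])
    print(-c["R"].T@c["t"])
E
```

```text
s [348 150  10  27 245] [352.24081633 162.93469388]
s [406 246  37  41 231] [423.28138528 266.1991342 ]
s yel [345 192   5   4  14] [347.07142857 193.57142857]
[0.98273922 0.53917009 0.55119407]
t [278 217  10  12  61] [282.62295082 222.49180328]
t [199 247  13   8  33] [203.81818182 249.87878788]
t [211 251  38  17 138] [231.16666667 259.45652174]
t yel [269 204   4   5  15] [270.66666667 205.66666667]
[0.43881437 0.0240571  1.09868178]
```

```bash
ls pics
```

```text
s1.png
scene0.png
t1.png
top0.png
```

View pics/t1.png

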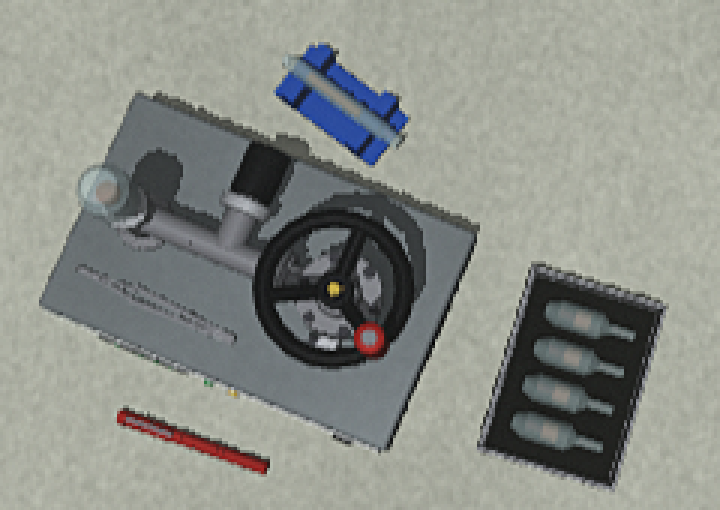

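View pics/s1.png

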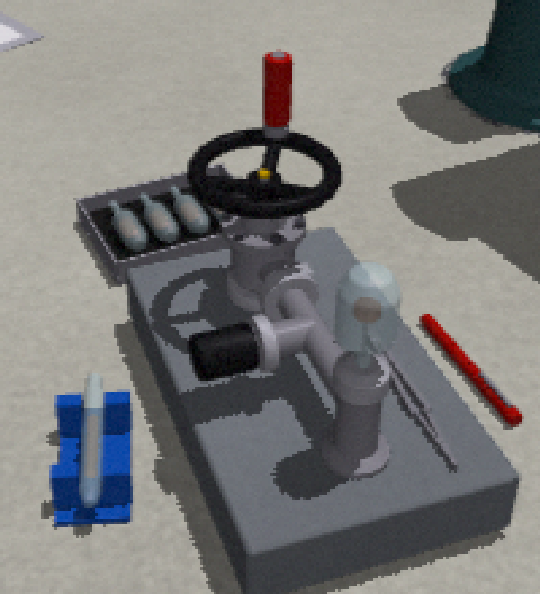

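```bash
python3 - <<'E'
from h import *
from scipy.optimize import least_squares
t=read_camera("top"); s=read_camera("scene")
print("handle top (top)",onz(t,283,222.7,.234), "stem",onz(t,270.7,205.7,.165),"scene stem",onz(s,347.1,193.6,.165), "scene mid handle",onz(s,352.2,162.9,.207))
def tri(a,b):
    A=[];B=[]
    for o,d in (a,b):
        d=d/np.linalg.norm(d);P=np.eye(3)-np.outer(d,d);A.append(P);B.append(P@o)
    return np.linalg.lstsq(np.vstack(A),np.hstack(B),rcond=None)[0]
print("tri handletop",tri(ray(t,283,222.7),ray(s,352.5,150)),"tri stem",tri(ray(t,270.7,205.7),ray(s,347.1,193.6)))
# rim: outer black contour in top view
g=t["color"].max(2); m=(g<48).astype(np.uint8); m[:, :240]=0; m[:,305:]=0; m[:170]=0;m[240:]=0
m=cv2.morphologyEx(m,cv2.MORPH_OPEN,np.ones((2,2)))
pts=np.argwhere(m)[:,::-1]
W=np.array([onz(t,u,v,.17)[:2] for u,v in pts]); c0=onz(t,270.7,205.7,.165)[:2]
r=np.hypot(*(W-c0).T); W=W[(r<.062)&(r>.038)]
f=least_squares(lambda p:np.hypot(*(W-p[:2]).T)-p[2],[*c0,.05],loss="soft_l1",f_scale=.003); print("rim fit",f.x,len(W))
c=c0;h=onz(t,283,222.7,.234)[:2]; print("r",np.hypot(*(h-f.x[:2])),np.hypot(*(h-c)), np.degrees(np.arctan2(*(h-f.x[:2])[::-1])))
for n,u,v in(("tray",347.,235),("cradle",274,144),("tube",194.5,173.5),("marker",224.5,256.5)): print(n,onz(t,u,v,.02 if n!='tube' else .2))
# console corners from top crop px
for u,v in ((160+137/3,110+95/3),(160+477/3,110+228/3),(160+385/3,110+450/3),(160+40/3,110+303/3)): print("corner",onz(t,u,v,.055)[:2])
q=sensors.read_state(); print(Ro.from_rotvec(q["tcp_rot"]).as_matrix())
E
```

```text
handle top (top) [0.50938821 0.07512392 0.234     ] stem [0.54976252 0.1039932  0.165     ] scene stem [0.54963841 0.10139228 0.165     ] scene mid handle [0.51140627 0.07535354 0.207     ]
tri handletop [0.50984869 0.07468197 0.23378217] tri stem [0.55025551 0.10327212 0.16608287]
rim fit [0.54723947 0.10133247 0.04782932] 872
r 0.04603918056210516 0.049633861848215485 -145.3009346564075
tray [ 0.49658936 -0.06084618  0.02      ]
cradle [0.71479919 0.10879738 0.02      ]
tube [0.61064765 0.25016674 0.2       ]
marker [0.45038383 0.22231225 0.02      ]
corner [0.71251132 0.26282564]
corner [0.60694795 0.0035788 ]
corner [0.44054543 0.07398089]
corner [0.55302417 0.3320624 ]
[[ 2.64592556e-01 -2.33300808e-04 -9.64360267e-01]
 [ 9.64360030e-01 -6.77297919e-04  2.64592655e-01]
 [-7.14888883e-04 -9.99999743e-01  4.57779870e-05]]
```

Call:
arm_command:
  deltas:
    - [0,-0.04,0,0]
    - [0,-0.04,0,0]
    - [-0.029,0,-0.0295,0]
    - [-0.029,0,-0.0295,0]
    - [-0.029,0,-0.0295,0]
    - [-0.029,0,-0.0295,0]
    - [-0.029,0,-0.0295,0]
    - [-0.029,0,-0.0295,0]
    - [-0.029,0,-0.0295,0]
    - [-0.029,0,-0.0295,0]
    - [-0.029,0,-0.0295,0]
    - [-0.029,0,-0.0295,0]
    - [-0.029,0,-0.0295,0]
    - [-0.029,0,-0.0295,0]
    - [-0.029,0,-0.0295,0]
    - [-0.029,0,-0.0295,0]
    - [0,0,0,0]
    - [0,0,0,0]
  fingers: 0.0854
  newtons: 60

```text
time: 2.55
tool_pos: [0.4692, 0.1504, 0.2849]
tcp_rot: [-1.324, -1.009, 1.009]
wrist_force: [-0.4, 1.0, -0.1]
width: 1.002
```

Call:
arm_command:
  deltas:
    - [-0.0155,0,-0.0148,0]
    - [-0.0155,0,-0.0148,0]
    - [-0.0155,0,-0.0148,0]
    - [-0.0155,0,-0.0148,0]
    - [0,0,0,0]
    - [0,0,0,0]

```text
time: 3.3
tool_pos: [0.5096, 0.0759, 0.285]
tcp_rot: [-1.323, -1.01, 1.01]
wrist_force: [-0.5, 0.6, 0.4]
width: 1.001
```

```bash
python3 - <<'E'
from h import *
s=snap("scene","s2",(250,30,450,250),2.7); t=snap("top","t2",(160,110,400,280),3)
print(sensors.read_state()["tool_pos"])
E
```

```text
[0.50968172 0.07575438 0.28502283]
```

View pics/s2.png

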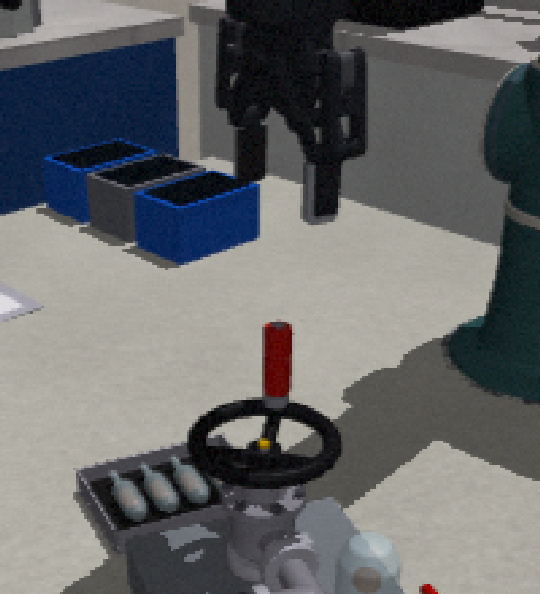

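View pics/t2.png

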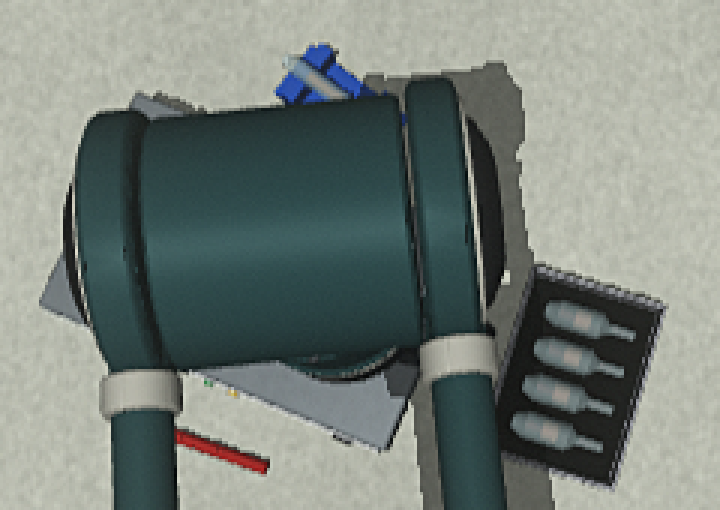

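Call:
arm_command:
  deltas:
    - [0,0.02,0,0]
    - [0,0.02,0,0]
    - [0,0.02,0,0]
    - [0,0.02,0,0]
    - [0,0.012,0,0]
    - [0,0,0,0]

```text
time: 4.15
tool_pos: [0.509, 0.0745, 0.1912]
tcp_rot: [-1.322, -1.007, 1.012]
wrist_force: [0.5, 0.3, 0.7]
width: 0.999
```

```bash
python3 - <<'E'
from h import *
s=snap("scene","s3",(250,80,450,260),3)
q=sensors.read_state();print(q["tool_pos"],proj(s,q["tool_pos"]))
E
```

```text
[0.50979835 0.07460037 0.192368  ] (np.float64(352.35146909531016), np.float64(169.14247939294154))
```

View pics/s3.png

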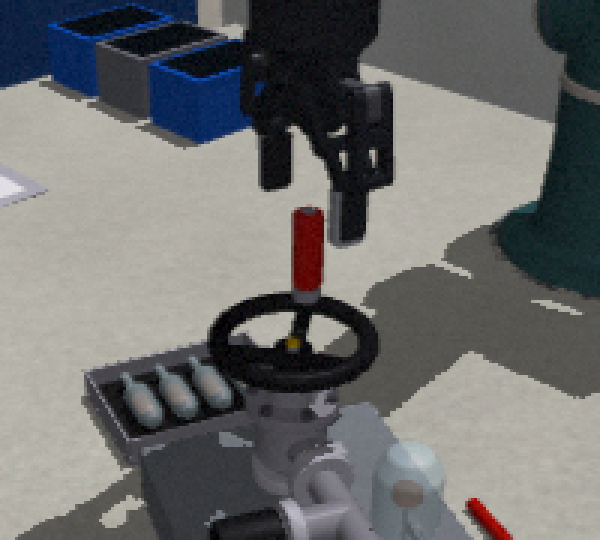

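```bash
python3 - <<'E'
from h import *
s=read_camera("scene")
p=np.array([.5098,.0746,.1924]);j=np.array([.2646,.9644,0])
for w in (-.057,-.043,.043,.057):
  for dz in (0,.013):
    u,v=proj(s,p+j*w+[0,0,dz]); print(w,dz,round((u-250)*3),round((v-80)*3))
t=snap("top","t3",(160,110,400,280),3); print(sensors.read_state()["q"])
E
```

```text
-0.057 0 266 233
-0.057 0.013 266 216
-0.043 0 276 241
-0.043 0.013 276 224
0.043 0 341 296
0.043 0.013 342 278
0.057 0 353 306
0.057 0.013 354 288
[ 9.69463665e-02 -3.15550430e-02  1.95305842e+00 -1.44999515e-05
  1.21881636e+00 -1.20598857e+00]
```

View pics/t3.png

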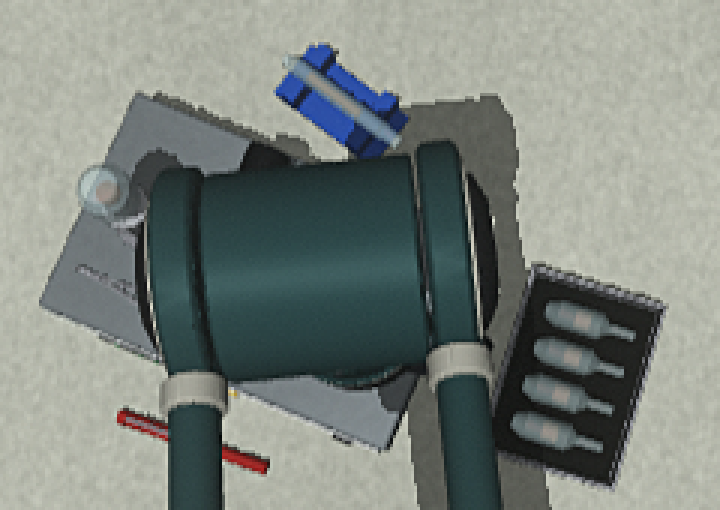

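Call:
arm_command:
  deltas:
    - [0,0,0,0]
    - [0,0,0,0]
    - [0,0,0,0]
    - [0,0,0,0]
  fingers: 0.045

```text
time: 4.8
tool_pos: [0.5102, 0.0747, 0.1931]
tcp_rot: [-1.324, -1.01, 1.01]
wrist_force: [-0.3, -0.7, -0.1]
width: 0.526
```

```bash
python3 - <<'E'
from h import *
s=snap("scene","s4",(280,90,420,220),4)
q=sensors.read_state();print(q["tool_pos"],proj(s,q["tool_pos"]),q["width"],q["wrist_force"])
E
```

```text
[0.51013901 0.07468682 0.19303929] (np.float64(352.2665759074448), np.float64(168.91304336606407)) 0.527387256714007 [-0.05416175 -0.92692091 -0.39892815]
```

View pics/s4.png

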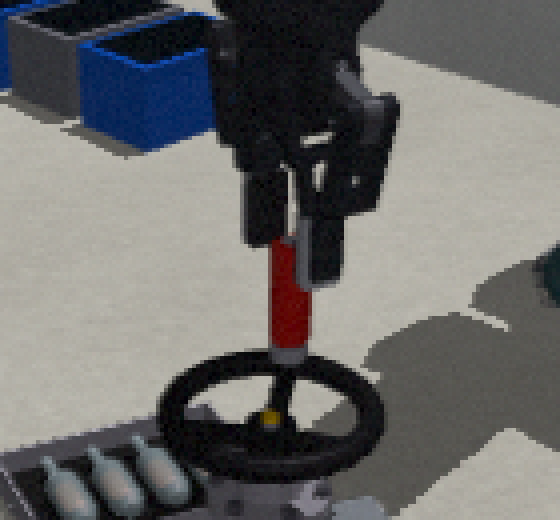

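Call:
arm_command:
  deltas:
    - [0,0.006,0,0]
    - [0,0.006,0,0]
    - [0,0,0,0]
    - [0,0,0,0]

```text
time: 5.35
tool_pos: [0.5101, 0.0747, 0.1808]
tcp_rot: [-1.324, -1.009, 1.01]
wrist_force: [0.4, -0.1, -0.2]
width: 0.529
```

```bash
python3 - <<'E'
from h import *
s=snap("scene","s5",(280,90,420,220),4)
q=sensors.read_state();print(q["tool_pos"],proj(s,q["tool_pos"]),q["width"],q["wrist_force"])
E
```

```text
[0.51019978 0.07468439 0.1810081 ] (np.float64(352.11286510670595), np.float64(174.28287791400098)) 0.5262131190038882 [ 0.26491687 -0.54435535  0.49473448]
```

View pics/s5.png

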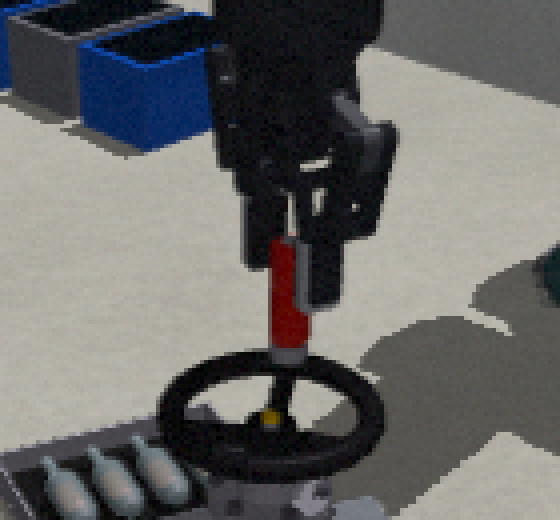

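```bash
python3 - <<'E'
from h import *
from scipy.optimize import least_squares
s=read_camera("scene")
j=np.array([.2646,.9644,0]); z=np.array([-.9644,.2646,0])
for w in (-.0225,.0225):
  for e in (-.011,.011):
   for h in(.187,.205,.211,.217):
    u,v=proj(s,np.array([.5102,.0747,h])+j*w+z*e); print(w,e,h,round((u-280)*4),round((v-90)*4))
E
```

```text
-0.0225 -0.011 0.187 247 312
-0.0225 -0.011 0.205 248 280
-0.0225 -0.011 0.211 248 269
-0.0225 -0.011 0.217 248 258
-0.0225 0.011 0.187 286 303
-0.0225 0.011 0.205 287 271
-0.0225 0.011 0.211 287 260
-0.0225 0.011 0.217 287 249
0.0225 -0.011 0.187 292 352
0.0225 -0.011 0.205 293 319
0.0225 -0.011 0.211 293 307
0.0225 -0.011 0.217 293 296
0.0225 0.011 0.187 332 341
0.0225 0.011 0.205 333 308
0.0225 0.011 0.211 333 297
0.0225 0.011 0.217 334 286
```

Call:
arm_command:
  deltas:
    - [0,0.003,0,0]
    - [0,0,0,0]
    - [0,0,0,0]
    - [0,0,0,0]
    - [0,0,0,0]
    - [0,0,0,0]
  fingers: 0.0
  newtons: 70

```text
time: 6.2
tool_pos: [0.5107, 0.0752, 0.1782]
tcp_rot: [-1.324, -1.011, 1.008]
wrist_force: [3.1, 3.9, -0.1]
width: 0.222
```

```bash
python3 - <<'E'
from h import *
s=snap("scene","s6",(280,90,420,220),4)
q=sensors.read_state();print(q["tool_pos"],proj(s,q["tool_pos"]),q["width"],q["wrist_force"],q["torque"])
E
```

```text
[0.51070336 0.07521422 0.17823979] (np.float64(352.09123787433646), np.float64(175.6846412361868)) 0.2214482208395316 [3.41983937 4.11081663 0.02708763] [ 0.77696326 -0.52192735  0.06373335]
```

View pics/s6.png

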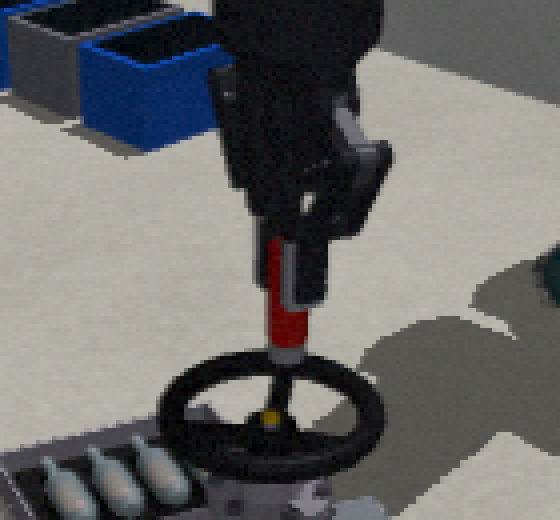

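```bash
cat >> h.py <<'E'
def tab(a0,step,n,r=.048):
    R=Ro.from_rotvec(sensors.read_state()["tcp_rot"]).as_matrix()
    out=[]
    for i in range(n):
        a,b=np.radians(a0+step*i),np.radians(a0+step*(i+1))
        d=R.T@np.array([r*(np.cos(b)-np.cos(a)),r*(np.sin(b)-np.sin(a)),0]); out.append([round(d[0],4),0,round(d[2],4),0])
    return out
E
python3 - <<'E'
from h import *
print(tab(-144.5,-15,24))
E
```

```text
[[np.float64(0.0091), 0, np.float64(0.0086), 0], [np.float64(0.011), 0, np.float64(0.0059), 0], [np.float64(0.0122), 0, np.float64(0.0029), 0], [np.float64(0.0125), 0, np.float64(-0.0004), 0], [np.float64(0.012), 0, np.float64(-0.0036), 0], [np.float64(0.0107), 0, np.float64(-0.0066), 0], [np.float64(0.0086), 0, np.float64(-0.0091), 0], [np.float64(0.0059), 0, np.float64(-0.011), 0], [np.float64(0.0029), 0, np.float64(-0.0122), 0], [np.float64(-0.0004), 0, np.float64(-0.0125), 0], [np.float64(-0.0036), 0, np.float64(-0.012), 0], [np.float64(-0.0066), 0, np.float64(-0.0107), 0], [np.float64(-0.0091), 0, np.float64(-0.0086), 0], [np.float64(-0.011), 0, np.float64(-0.0059), 0], [np.float64(-0.0122), 0, np.float64(-0.0029), 0], [np.float64(-0.0125), 0, np.float64(0.0004), 0], [np.float64(-0.012), 0, np.float64(0.0036), 0], [np.float64(-0.0107), 0, np.float64(0.0066), 0], [np.float64(-0.0086), 0, np.float64(0.0091), 0], [np.float64(-0.0059), 0, np.float64(0.011), 0], [np.float64(-0.0029), 0, np.float64(0.0122), 0], [np.float64(0.0004), 0, np.float64(0.0125), 0], [np.float64(0.0036), 0, np.float64(0.012), 0], [np.float64(0.0066), 0, np.float64(0.0107), 0]]
```

Call:
arm_command:
  deltas:
    - [0.0091,0,0.0086,0]
    - [0.011,0,0.0059,0]
    - [0.0122,0,0.0029,0]
    - [0.0125,0,-0.0004,0]
    - [0,0,0,0]

```text
time: 6.88
tool_pos: [0.5057, 0.1237, 0.1782]
tcp_rot: [-1.323, -1.011, 1.01]
wrist_force: [-0.5, 0.6, 3.5]
width: 0.223
```

Call:
arm_command:
  deltas:
    - [0.012,0,-0.0036,0]
    - [0.0107,0,-0.0066,0]

```text
time: 7.12
tool_pos: [0.5201, 0.1419, 0.1781]
tcp_rot: [-1.322, -1.007, 1.012]
wrist_force: [-3.5, -3.3, 6.1]
width: 0.226
```

Call:
arm_command:
  deltas:
    - [0.0086,0,-0.0091,0]

```text
time: 7.25
tool_pos: [0.5311, 0.1483, 0.1782]
tcp_rot: [-1.321, -1.007, 1.011]
wrist_force: [-4.1, -2.4, 6.5]
width: 0.224
```

Call:
arm_command:
  deltas:
    - [0.0059,0,-0.011,0]

```text
time: 7.38
tool_pos: [0.5434, 0.1515, 0.1782]
tcp_rot: [-1.321, -1.008, 1.011]
wrist_force: [-4.1, -0.5, 6.4]
width: 0.227
```

Call:
arm_command:
  deltas:
    - [0.0029,0,-0.0122,0]

```text
time: 7.5
tool_pos: [0.5561, 0.1514, 0.1782]
tcp_rot: [-1.32, -1.008, 1.01]
wrist_force: [-4.7, -0.2, 6.4]
width: 0.227
```

Call:
arm_command:
  deltas:
    - [-0.0004,0,-0.0125,0]

```text
time: 7.62
tool_pos: [0.5683, 0.148, 0.1782]
tcp_rot: [-1.32, -1.009, 1.01]
wrist_force: [-5.4, 2.4, 5.7]
width: 0.216
```

Call:
arm_command:
  deltas:
    - [-0.0036,0,-0.012,0]

```text
time: 7.75
tool_pos: [0.5792, 0.1415, 0.1782]
tcp_rot: [-1.32, -1.01, 1.009]
wrist_force: [-4.8, 1.4, 5.5]
width: 0.224
```

Call:
arm_command:
  deltas:
    - [-0.0066,0,-0.0107,0]

```text
time: 7.88
tool_pos: [0.5881, 0.1322, 0.1782]
tcp_rot: [-1.32, -1.01, 1.009]
wrist_force: [-3.9, 3.1, 6.2]
width: 0.226
```

Call:
arm_command:
  deltas:
    - [-0.0091,0,-0.0086,0]

```text
time: 8.0
tool_pos: [0.5944, 0.1205, 0.1782]
tcp_rot: [-1.322, -1.011, 1.009]
wrist_force: [-3.3, 3.8, 4.8]
width: 0.222
```

Call:
arm_command:
  deltas:
    - [-0.011,0,-0.0059,0]

```text
time: 8.12
tool_pos: [0.5973, 0.1074, 0.1782]
tcp_rot: [-1.323, -1.011, 1.009]
wrist_force: [-2.9, 4.7, 4.8]
width: 0.227
```

Call:
arm_command:
  deltas:
    - [-0.0122,0,-0.0029,0]

```text
time: 8.25
tool_pos: [0.5966, 0.0943, 0.1782]
tcp_rot: [-1.323, -1.01, 1.009]
wrist_force: [-4.0, 5.4, 6.0]
width: 0.228
```

Call:
arm_command:
  deltas:
    - [-0.0125,0,0.0004,0]

```text
time: 8.38
tool_pos: [0.5926, 0.0824, 0.1781]
tcp_rot: [-1.323, -1.01, 1.009]
wrist_force: [-4.0, 5.5, 5.9]
width: 0.226
```

Call:
arm_command:
  deltas:
    - [-0.012,0,0.0036,0]

```text
time: 8.5
tool_pos: [0.5857, 0.0721, 0.1781]
tcp_rot: [-1.322, -1.01, 1.008]
wrist_force: [-4.2, 7.8, 5.3]
width: 0.227
```

Call:
arm_command:
  deltas:
    - [-0.0107,0,0.0066,0]

```text
time: 8.62
tool_pos: [0.5767, 0.064, 0.1782]
tcp_rot: [-1.322, -1.01, 1.007]
wrist_force: [-2.8, 10.5, 5.2]
width: 0.223
```

Call:
arm_command:
  deltas:
    - [-0.0086,0,0.0091,0]

```text
time: 8.75
tool_pos: [0.5661, 0.0585, 0.1782]
tcp_rot: [-1.322, -1.011, 1.006]
wrist_force: [0.7, 11.3, 3.4]
width: 0.224
```

Call:
arm_command:
  deltas:
    - [-0.0059,0,0.011,0]

```text
time: 8.88
tool_pos: [0.5545, 0.0558, 0.1782]
tcp_rot: [-1.323, -1.012, 1.005]
wrist_force: [3.4, 11.0, 1.7]
width: 0.224
```

Call:
arm_command:
  deltas:
    - [-0.0029,0,0.0122,0]

```text
time: 9.0
tool_pos: [0.5427, 0.056, 0.1782]
tcp_rot: [-1.325, -1.013, 1.004]
wrist_force: [5.3, 9.9, 0.1]
width: 0.22
```

Call:
arm_command:
  deltas:
    - [0.0004,0,0.0125,0]

```text
time: 9.12
tool_pos: [0.5313, 0.0591, 0.1782]
tcp_rot: [-1.326, -1.014, 1.005]
wrist_force: [7.4, 7.2, -0.8]
width: 0.222
```

Call:
arm_command:
  deltas:
    - [0.0046,0,0.012,0]

```text
time: 9.25
tool_pos: [0.5207, 0.0652, 0.1783]
tcp_rot: [-1.329, -1.013, 1.007]
wrist_force: [6.7, 0.3, -0.2]
width: 0.223
```

Call:
arm_command:
  deltas:
    - [0.0066,0,0.0107,0]

```text
time: 9.38
tool_pos: [0.5118, 0.0738, 0.1782]
tcp_rot: [-1.329, -1.011, 1.009]
wrist_force: [6.1, -0.5, 0.2]
width: 0.225
```

Call:
arm_command:
  deltas:
    - [0.0091,0,0.0086,0]

```text
time: 9.5
tool_pos: [0.5052, 0.0847, 0.1782]
tcp_rot: [-1.328, -1.01, 1.01]
wrist_force: [4.0, -3.0, 2.0]
width: 0.227
```

Call:
arm_command:
  deltas:
    - [0.011,0,0.0059,0]

```text
time: 9.62
tool_pos: [0.5017, 0.0975, 0.1782]
tcp_rot: [-1.327, -1.009, 1.011]
wrist_force: [2.6, -5.1, 3.9]
width: 0.227
```

Call:
arm_command:
  deltas:
    - [0.0122,0,0.0029,0]

```text
time: 9.75
tool_pos: [0.5017, 0.1108, 0.1782]
tcp_rot: [-1.325, -1.008, 1.011]
wrist_force: [2.0, -5.3, 3.9]
width: 0.217
```

Call:
arm_command:
  deltas:
    - [0.0125,0,-0.0004,0]

```text
time: 9.88
tool_pos: [0.5053, 0.1232, 0.1782]
tcp_rot: [-1.325, -1.008, 1.012]
wrist_force: [0.5, -5.9, 5.3]
width: 0.223
```

Call:
arm_command:
  deltas:
    - [0.012,0,-0.0036,0]

```text
time: 10.0
tool_pos: [0.5057, 0.124, 0.1778]
tcp_rot: [-1.331, -0.991, 1.036]
wrist_force: [-28.2, -50.3, 31.4]
width: 0.226
```

Call:
arm_command:
  deltas:
    - [0.0107,0,-0.0066,0]

```text
time: 10.12
tool_pos: [0.506, 0.1243, 0.1776]
tcp_rot: [-1.331, -0.97, 1.058]
wrist_force: [-58.1, -70.4, 52.0]
width: 0.224
```

Call:
arm_command:
  deltas:
    - [-0.0107,0,0.0066,0]
    - [-0.006,0,0.0018,0]
    - [0,0,0,0]
    - [0,0,0,0]

```text
time: 10.62
tool_pos: [0.5054, 0.1232, 0.1781]
tcp_rot: [-1.327, -0.999, 1.022]
wrist_force: [-11.4, -19.9, 14.9]
width: 0.225
```

```bash
python3 - <<'E'
from h import *
s=snap("scene","s7",(280,90,420,220),4); t=snap("top","t7",(160,110,400,280),3)
q=sensors.read_state();print(q["time"],q["tool_pos"],proj(s,q["tool_pos"]),q["width"],q["wrist_force"])
E
```

```text
10.725 [0.50534836 0.12323952 0.17802697] (np.float64(371.87688371806325), np.float64(183.87380946816086)) 0.22352150836776566 [-11.63333914 -20.0281443   14.35657507]
```

View pics/s7.png

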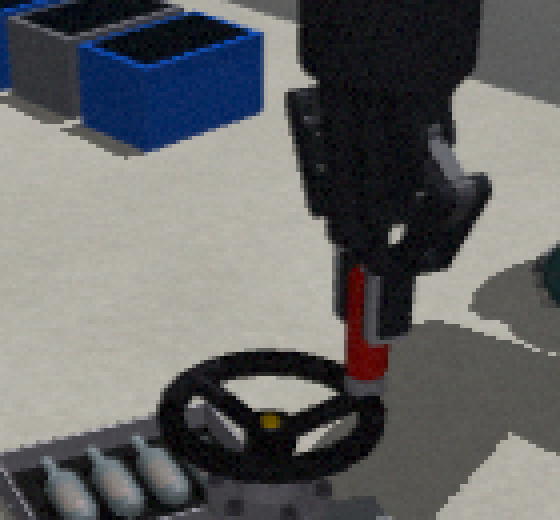

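View pics/t7.png

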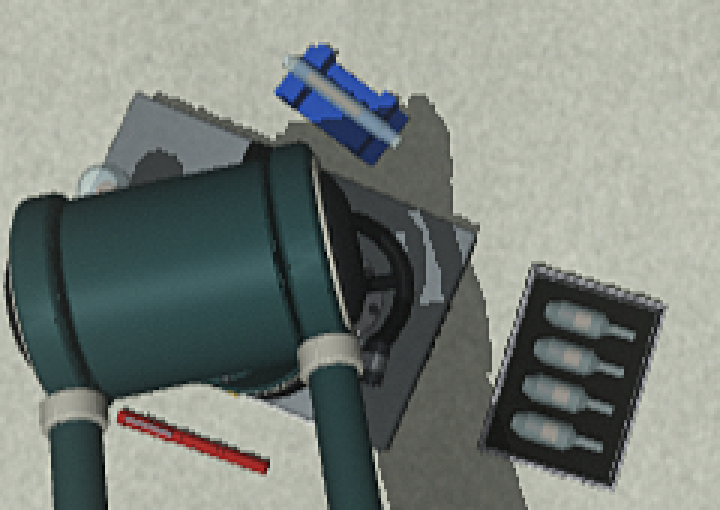

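Call:
arm_command:
  deltas:
    - [-0.006,0,0.0018,0]
    - [0,0,0,0]

```text
time: 10.98
tool_pos: [0.5053, 0.1229, 0.1782]
tcp_rot: [-1.324, -1.008, 1.011]
wrist_force: [-1.7, -4.1, 6.2]
width: 0.226
```

```bash
python3 - <<'E'
from h import *
q=sensors.read_state();print(q["tool_pos"],q["tcp_rot"],q["wrist_force"])
print([[float(x) for x in r] for r in tab(156.2,15,24)], np.sum(tab(156.2,15,24),0))
E
```

```text
[0.50528766 0.12291717 0.1781531 ] [-1.32415176 -1.00818605  1.01083014] [-1.69959908 -4.11092741  6.22294653]
[[-0.0125, 0.0, 0.0002, 0.0], [-0.0122, 0.0, -0.003, 0.0], [-0.011, 0.0, -0.0061, 0.0], [-0.009, 0.0, -0.0087, 0.0], [-0.0064, 0.0, -0.0107, 0.0], [-0.0034, 0.0, -0.012, 0.0], [-0.0002, 0.0, -0.0125, 0.0], [0.003, 0.0, -0.0122, 0.0], [0.0061, 0.0, -0.011, 0.0], [0.0087, 0.0, -0.009, 0.0], [0.0107, 0.0, -0.0064, 0.0], [0.012, 0.0, -0.0034, 0.0], [0.0125, 0.0, -0.0002, 0.0], [0.0122, 0.0, 0.003, 0.0], [0.011, 0.0, 0.0061, 0.0], [0.009, 0.0, 0.0087, 0.0], [0.0064, 0.0, 0.0107, 0.0], [0.0034, 0.0, 0.012, 0.0], [0.0002, 0.0, 0.0125, 0.0], [-0.003, 0.0, 0.0122, 0.0], [-0.0061, 0.0, 0.011, 0.0], [-0.0087, 0.0, 0.009, 0.0], [-0.0107, 0.0, 0.0064, 0.0], [-0.012, 0.0, 0.0034, 0.0]] [ 5.20417043e-18  0.00000000e+00 -8.23993651e-18  0.00000000e+00]
```

Call:
arm_command:
  deltas:
    - [-0.0125,0,0.0002,0]
    - [-0.0122,0,-0.003,0]
    - [-0.011,0,-0.0061,0]
    - [-0.009,0,-0.0087,0]
    - [-0.0064,0,-0.0107,0]
    - [-0.0034,0,-0.012,0]

```text
time: 11.72
tool_pos: [0.5288, 0.0604, 0.1781]
tcp_rot: [-1.321, -1.007, 1.011]
wrist_force: [-3.8, 2.2, 7.9]
width: 0.221
```

Call:
arm_command:
  deltas:
    - [-0.0002,0,-0.0125,0]
    - [0.003,0,-0.0122,0]
    - [0.0061,0,-0.011,0]
    - [0.0087,0,-0.009,0]
    - [0.0107,0,-0.0064,0]
    - [0.012,0,-0.0034,0]

```text
time: 12.48
tool_pos: [0.593, 0.0837, 0.1781]
tcp_rot: [-1.324, -1.007, 1.012]
wrist_force: [-3.9, -3.2, 7.8]
width: 0.222
```

Tracking well; second half of turn one.

Call:
arm_command:
  deltas:
    - [0.0125,0,-0.0002,0]
    - [0.0122,0,0.003,0]
    - [0.011,0,0.0061,0]
    - [0.009,0,0.0087,0]
    - [0.0064,0,0.0107,0]
    - [0.0034,0,0.012,0]
    - [0.0002,0,0.0125,0]
    - [-0.003,0,0.0122,0]
    - [-0.0061,0,0.011,0]
    - [-0.0087,0,0.009,0]
    - [-0.0107,0,0.0064,0]
    - [-0.012,0,0.0034,0]
    - [0,0,0,0]

```text
time: 14.1
tool_pos: [0.5054, 0.1234, 0.1782]
tcp_rot: [-1.324, -1.01, 1.009]
wrist_force: [1.4, -1.7, 4.7]
width: 0.224
```

Call:
arm_command:
  deltas:
    - [-0.0125,0,0.0002,0]
    - [-0.0122,0,-0.003,0]
    - [-0.011,0,-0.0061,0]
    - [-0.009,0,-0.0087,0]
    - [-0.0064,0,-0.0107,0]
    - [-0.0034,0,-0.012,0]
    - [-0.0002,0,-0.0125,0]
    - [0.003,0,-0.0122,0]
    - [0.0061,0,-0.011,0]
    - [0.0087,0,-0.009,0]
    - [0.0107,0,-0.0064,0]
    - [0.012,0,-0.0034,0]

```text
time: 15.6
tool_pos: [0.5926, 0.083, 0.1781]
tcp_rot: [-1.324, -1.006, 1.013]
wrist_force: [-2.9, -3.7, 8.8]
width: 0.219
```

Call:
arm_command:
  deltas:
    - [0.0125,0,-0.0002,0]
    - [0.0122,0,0.003,0]
    - [0.011,0,0.0061,0]
    - [0.009,0,0.0087,0]
    - [0.0064,0,0.0107,0]
    - [0.0034,0,0.012,0]
    - [0.0002,0,0.0125,0]
    - [-0.003,0,0.0122,0]
    - [-0.0061,0,0.011,0]
    - [-0.0087,0,0.009,0]
    - [-0.0107,0,0.0064,0]
    - [-0.012,0,0.0034,0]
    - [0,0,0,0]
    - [0,0,0,0]
    - [0,0,0,0]

```text
time: 17.48
tool_pos: [0.5052, 0.1229, 0.1781]
tcp_rot: [-1.324, -1.009, 1.011]
wrist_force: [2.1, -3.4, 7.2]
width: 0.222
```

```bash
python3 - <<'E'
from h import *
s=snap("scene","s8",(280,90,420,220),4); t=snap("top","t8",(160,110,400,280),3)
q=sensors.read_state();print(q["time"],q["tool_pos"],proj(s,q["tool_pos"]),q["width"],q["wrist_force"],q["joint_vel"])
E
```

```text
17.575 [0.50515497 0.12285478 0.17814899] (np.float64(371.8000358337053), np.float64(183.70837934138348)) 0.2210955190420284 [ 2.18087948 -3.36359955  6.87268485] [-0.0007344   0.00077114  0.00107527  0.00141698  0.0015337  -0.00254391]
```

View pics/s8.png

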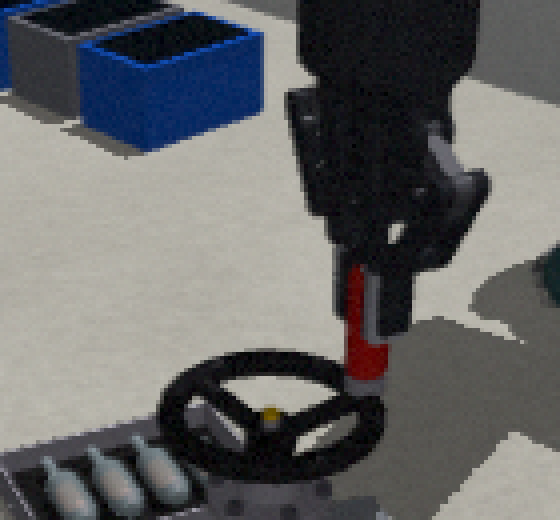

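View pics/t8.png

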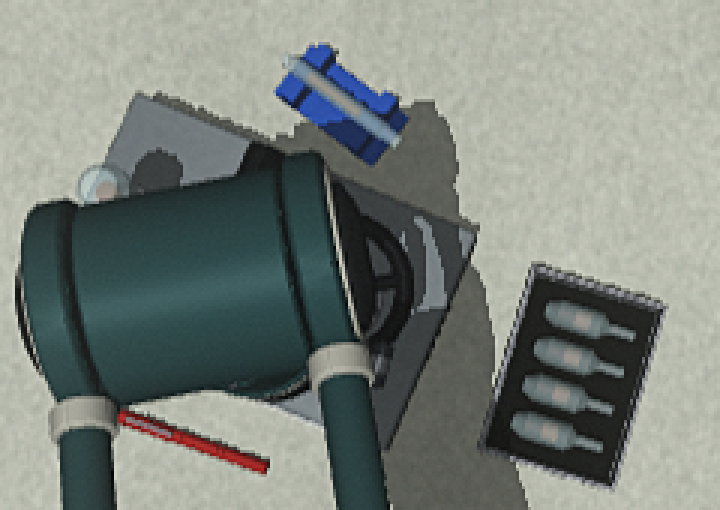

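```bash
python3 -c "
from workcell import job
print(job.finish_job())"
```

```text
the job is handed in; nothing more can be done
None
```

I closed the valve against its stop by turning the wheel clockwise about 1.17 turns. I then opened it exactly two turns (48 steps of 15°) and handed the job in at about 17.6 s, still gripping the crank handle at 70 N.

**Stop:** The tool stopped moving at the stop and the wrist force rose to about 105 N, closer to the 120 N limit than I wanted. I eased off at once and held it closed with about 25 N for over 0.5 s.

**Setting:** The tool's final position of (0.505, 0.123) is within 1 mm of where it stood at the stop. The stem tip looks higher than at closure, and the arm was still.

**Bystanders:** The tray, cradle and marker look unmoved in the last top picture. The arm hid the tweezers, so I did not check them at the end; nothing came near them.

**Disagreement:** In the pictures the fingertips appear about 23–25 mm higher than the reported tool position. I set the grip height from the pictures. That puts the grasp point 12–15 mm from handle_grip on either reading, inside the 35 mm limit.

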